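# Feel for the empty pocket of the flap-covered tray and stow the dropper bottle

### The job

Five of the six pockets of the blue tray already hold a pump vial, hidden under sprung dust flaps that soon push back when pressed; the flap of the one empty pocket swings right down. Feel for that pocket by pressing the flaps gently, then push the dropper bottle through its flap and set it down gently, upright, on the pocket's floor, and let it go. Do not drop or tip the bottle over, and do not disturb the tape roll, the stapler or the touchstone.

Things in the scene. Friction and masses are not known exactly. Their poses are not given: they have to be found in the camera images.
- tray: Blue tray fixed to the bench, 108 (its x) x 158 (its y) x 58 mm high; origin at the centre of its underside, z up. Two metal ears, 4 mm high, stick out 13 mm at its y ends. Six pockets, each 42 x 42 mm, centred at x = -25 or +25 mm and y = -50, 0 or +50 mm in its frame, parted by 8 mm walls; pocket floors lie 5 mm above the bench. All six are covered by white flaps.
- tray_top (a point): Centre of the tray's top face, 58 mm above the bench; axes as the tray's. The empty pocket differs from run to run and cannot be seen; there the flap swings down freely. The others each hold a loose vial, 45 mm high, whose sprung pump head stops the flap after 1 to 2 mm at its middle and pushes back on a finger there with 4 to 7 N, then 2 to 7 N more per mm (more near the hinge).
- corner_flap (a point): Top centre of the flap of the pocket at x = -25, y = -50 mm; all six are alike: 39 x 40 x 3 mm, top 56.5 mm above the bench, hinged at the +x edge (19 mm to +x of the pocket's centre), grey ridge at the free -x edge. A light spring holds it shut: 1 to 2 N at its middle opens it, up to 1.5 rad; it springs back. Hanging open it takes about 5 mm of the pocket at the +x wall.
- bottle: Brown dropper bottle with a black cap, 82 mm high, about 35 g, standing upright on the bench to the left of the tray. Origin at the centre of its underside, z up the bottle. Body 30 mm in diameter up to 53 mm; cap about 18 mm in diameter from 53 to 82 mm, can be gripped from above. Standing in a pocket, its body ends level with the tray's top and only the cap stands out.
- tape: Black roll of tape lying flat, 94 mm in diameter, 48 mm high, loose; origin at the centre of its underside. To be left alone.
- stapler: Red stapler, 32 x 136 x 43 mm, long side along its y, loose; origin at the centre of its underside. To be left alone.
- touchstone: Flat black touchstone, 40 x 64 x 11 mm, loose; origin at the centre of its underside. To be left alone.
Not all that is in view belongs to the job. Of the things like the bottle, leave any that is green or purple; of the rest the larger one is meant.

How it is judged (in metres and radians):
At the end, for the whole second after the job is handed in: The bottle stands at rest in the empty pocket of the tray: inside the tray's outline, its underside less than 10 mm above the tray's underside (the pocket floor is at 5 mm), leaning less than 0.3 rad (z of bottle in the frame of tray below 0.01 m and x of bottle in the frame of tray between -0.05 and 0.05 m and y of bottle in the frame of tray between -0.075 and 0.075 m and angle between bottle's own z axis and vertical below 0.3 rad and linear speed of bottle below 0.03 m/s); the robot touches nothing.
It fails at once if the gripper presses the tray or a flap with more than 40 N (contact force between the fingers and tray above 40 N).
It fails at once if the bottle is pressed on the tray or a flap with more than 40 N (contact force between bottle and tray above 40 N).
It fails at once if the bottle is dropped into the pocket (faster than 0.6 m/s below the tray's top) (horizontal distance between bottle and tray below 0.08 m and height (world z) of bottle below 0.05 m and linear speed of bottle above 0.6 m/s).
It fails at once if the bottle is tipped by more than 0.8 rad (angle between bottle's own z axis and vertical above 0.8 rad).
It fails at once if the tape roll, stapler or touchstone is moved by more than 20 mm (distance of any of tape, stapler, touchstone from where it was at the start of the episode above 0.02 m).
It also fails if it takes over 58 s, if anything falls off the work surface, if the arm or the gripper's body presses on something with over 40 N, if the wrist force passes 120 N, or if a joint passes its speed limit or range.

### The arm

A 7-joint arm with a two-finger parallel gripper is mounted at the origin on a cart in front of the work surface, level with it; the furniture and walls round the work are solid. World frame = base frame: x ahead of the robot, y to its left, z up, the work surface at z = 0. Lengths are in mm, angles in rad, forces in N, time in s.
With the tool pointing down it reaches from about 425 to 875 mm from the base axis. Payload 8.4 kg.
Tool frame: the origin (TCP) lies midway between the tips of the shut fingers; the grasp point (between the pads) lies 19 mm behind it; z points along the fingers, y is the line along which they close (so a half turn about z gives the same grasp; the last joint's range is limited). The gripper opens to 87 mm and grips with 3 to 60 N. Pads are 19 mm wide; open, the fingers measure 117 mm over their backs; the gripper's body (75 mm by 190 mm) begins 51 mm behind the grasp point.
Start: joints at [-1.444, 0.333, 0.04, 1.465, -0.013, 1.343, -0.059], TCP at [145.529, 633.47, 222.546] pointing down, gripper open.
Joint ranges: [-2.58, 2.58], [-0.38, 2.09], [-1.3, 1.39], [0.25, 2.4], [-1.5, 4.64], [0.08, 2.09], [-2.65, 2.65]. Speed limits (rad/s): [2.22, 2.22, 2.79, 2.79, 3.14, 3.14, 3.14].

### API

Orientations are given as a 3x3 rotation matrix whose columns are the frame's x, y, z axes.
In Python, from bench import readout, camera, calibration, ctrl, spot_in, place_of gives the robot as it stands. The module is installed in compiled form; this text tells all that it offers.
- The arm moves only by the shell command python3 -m jog 'ROWS'. ROWS is JSON, a list of rows, each a list of 3 entries, a list of its own where there are three numbers: the finger opening in mm, from 0 to 87, then the shift along the tool's x, y, z in mm, then the turn about the tool's z in degrees. A call has 1 to 10 rows; each row shifts and turns the commanded pose from where the row before left it, along the tool's axes as they then stand; what a row does not reach is not made up. A row lasts 1/8 s, in which the tool goes at most 62.5 mm and 10.7 degrees, less where a joint would pass 70% of its speed; a pose out of reach is approached as far as the arm can. A call is refused whole if a number of a shift passes 62.5 or a number of a turn 10.7, either way. A call with a gripper value outside its range is refused whole. The fingers move at their own pace and stop on an object; the grip force is fixed at half the most. Time passes only in rows, so rows that do not move let the fingers close. It gives the time, the measured TCP pose, the force, the opening and the grip force at its end, in the units of the state.
- readout.sense(): the state, without advancing time (a new reading comes with each control period).
- camera(name): name is "scene" or "side" or "wrist"; returns (picture, depth): 420x560x3 uint8, blue, green, red; 420x560 float32, mm along the optical axis (not along the pixel's ray), 0 where there is no reading.
- calibration(name): a dict with "fovy" (degrees; the focal length in pixels is half the picture's height over the tangent of half this angle, whatever the lens; pixels are square), "cx", "cy" (the principal point, pixels), "k1" (the pictures are not rectified: a ray, as slopes to the right and down, at radius r is drawn at 1 + k1 r^2 times it, then the intrinsics apply), "extrinsics" (4x4, takes a point from world to camera coordinates). Camera axes: x right, y down, z forward; pixel columns grow to the right and rows downward; lengths in mm; the calibration is good to about 2 mm. A picture is of the moment at which its call begins: read the wrist's pose just before it. calibration takes no time and is no camera call; for the wrist camera it gives the pose at the moment of the call.
- ctrl.close_job(): hands the job in; it is judged then, once.
Trained networks look in the newest picture that a camera, given by its name, has taken for a name from the list of things; names that differ only in an ending like _2 or _b are one class to them, and where a whole thing is asked for, a point or a joint stands for the part that bears it (a point fixed in the world has none). Each returns a list of dicts, best first, with "p" (0 to 1); they miss things now and then, are a little off and sometimes report something else, mostly with a low value. They report only what shows in the picture. A call takes as long as a camera call. They do not tell look-alikes from the thing itself.
- spot_in(target, camera): "point" ([column, row] in pixels, amid what is visible of it).
- place_of(target, camera): "point" ([column, row] in pixels: a listed point, or the origin of a listed thing).
The state is a dict: "clock": time; "joint_pos": joint angles; "joint_vel": joint speeds; "joint_torque": joint torques, N m; "eef_pos": TCP position; "orientation": TCP orientation; "ft_force": force on the tool from outside, world axes, zero at the start; "ft_torque": the same for the moment, N m; "width": finger opening in mm; "finger_force": force on a finger pad.
Only numpy, scipy, OpenCV 4.12 (cv2) and the standard library are available. Lean on these libraries where they do the work, as an engineer would, in place of code of your own. Each camera call takes 0.05 s, during which the arm holds its last target. There are 200 camera calls.

## Working session

There is one attempt and no reset: what is moved stays moved. The work goes in short steps, Python scripts to look and compute and a shell command to move; the robot and the scene stay as the last step left them, time stands still between calls to the robot, and variables do not carry over. Pictures are saved under pics/ and viewed, at most 10 in all, crops included, and the job is handed in when it is done.

```bash
mkdir -p pics
cat > h.py <<'E'
import numpy as np,cv2
from bench import readout,camera,calibration,ctrl,spot_in,place_of
def ray(cal,p,H=420):
    f=H/2/np.tan(np.radians(cal["fovy"]/2))
    d=np.array([(p[0]-cal["cx"])/f,(p[1]-cal["cy"])/f]); u=d.copy()
    for _ in range(30): u=d/(1+cal["k1"]*(u@u))
    E=np.array(cal["extrinsics"]);R,t=E[:3,:3],E[:3,3]
    return -R.T@t, R.T@np.r_[u,1]
def atz(cal,p,z):
    o,d=ray(cal,p); return o+d*(z-o[2])/d[2]
def atdepth(cal,p,D):
    o,d=ray(cal,p); z=D[int(round(p[1])),int(round(p[0]))]; return o+d*z
def proj(cal,P):
    E=np.array(cal["extrinsics"]);c=E[:3,:3]@np.array(P)+E[:3,3];u=c[:2]/c[2]
    f=210/np.tan(np.radians(cal["fovy"]/2));u=u*(1+cal["k1"]*(u@u));return u*f+[cal["cx"],cal["cy"]]
E
python3 - <<'E'
from h import *
np.set_printoptions(precision=1,suppress=True)
s=readout.sense();print(s["clock"],s["eef_pos"],s["orientation"],s["ft_force"])
for n in ["scene","side"]:
    im,D=camera(n);cv2.imwrite(f"pics/{n}0.png",im);c=calibration(n);np.save(f"pics/{n}D.npy",D)
    for t,z in [("tray_top",58),("corner_flap",56.5),("bottle",0),("tape",0),("stapler",0),("touchstone",0)]:
        for r in place_of(t,n)[:4]:
            print(n,t,round(r["p"],2),np.array(r["point"]),atz(c,r["point"],z))
E
```

```text
0.0 [145.4 633.  221.7] [[-1.   0.2 -0. ]
 [ 0.2  1.  -0. ]
 [-0.  -0.  -1. ]] [-0.2  0.9  0. ]
scene tray_top 0.56 [300.4 217.4] [ 548.7 -175.5   58. ]
scene corner_flap 0.88 [308.7 224.9] [ 538.1 -223.3   56.5]
scene bottle 0.64 [244.2 194.4] [580.6 165.3   0. ]
scene bottle 0.54 [221.3 199. ] [495.5 190.8   0. ]
scene bottle 0.52 [214.  187.8] [527.3 289.6   0. ]
scene tape 0.69 [376.3 265.8] [ 590.8 -441.9    0. ]
scene tape 0.26 [271.3 188.1] [690.4 139.6  -0. ]
scene stapler 0.71 [307.  288.8] [ 376.8 -386.6    0. ]
scene stapler 0.48 [223.3 196.8] [511.  200.9   0. ]
scene touchstone 0.73 [306.3 287.5] [ 379.1 -381.6    0. ]
scene touchstone 0.68 [273.6 189.9] [686.9 121.6   0. ]
side tray_top 0.8 [274.2 190.2] [ 539.4 -159.9   58. ]
side tray_top 0.16 [270.5 181.4] [ 548.9 -208.8   58. ]
side corner_flap 0.56 [275.1 179.5] [ 533.5 -220.8   56.5]
side bottle 0.7 [296.2 323. ] [511.5 286.9   0. ]
side bottle 0.62 [264.2 302.7] [583.8 224.6   0. ]
side bottle 0.61 [294.2 299.4] [510.  218.9   0. ]
side bottle 0.45 [263.8 279.9] [582.6 152.1   0. ]
side tape 0.78 [260.  158.7] [ 579.3 -446.2    0. ]
side stapler 0.67 [313.2 169.3] [ 388.3 -359.9    0. ]
side touchstone 0.86 [220.5 269.3] [696.4 108.7  -0. ]
```

Run:
```python
from h import *
a=cv2.imread("pics/scene0.png");b=cv2.imread("pics/side0.png")
A=cv2.resize(a[150:310,170:420],(800,512))
B=cv2.resize(b[130:350,150:400],(682,600))
cv2.imwrite("pics/a1.png",A);cv2.imwrite("pics/b1.png",B)
```

```text
(no output)
```

View pics/a1.png

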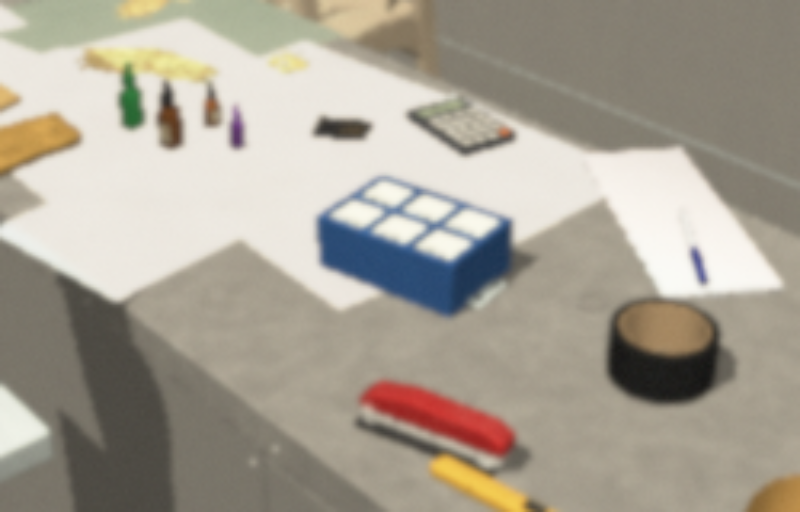

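View pics/b1.png

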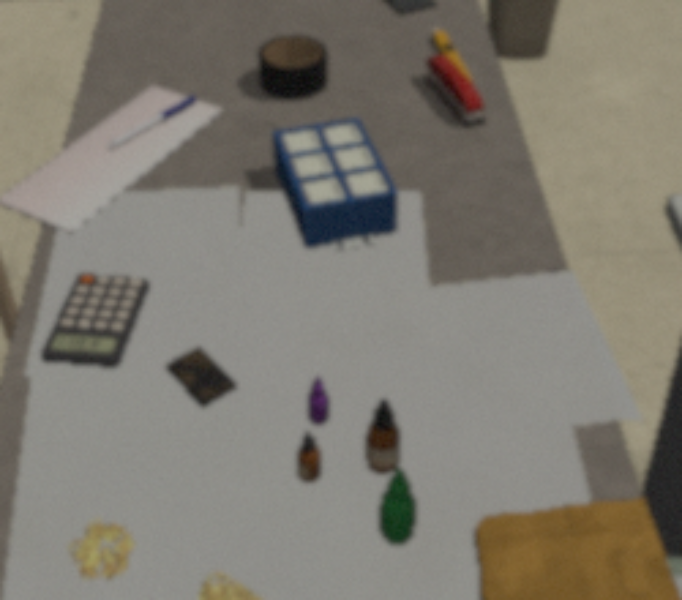

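Four bottle-like things, in scene-image pixels: green (211,182), purple (244,190), small brown (236,183) and large brown (223,187; side (290,293)). The large brown one is meant, since it is neither green nor purple and is the larger of the browns. The tray is at about (540,-170). I'm moving above the bottle and will confirm with the wrist camera.

```bash
python3 -m jog '[[87,[-48,-38,0],0],[87,[-48,-38,0],0],[87,[-48,-38,0],0],[87,[-48,-38,0],0],[87,[-48,-38,0],0],[60,[-48,-38,0],0],[60,[-48,-38,0],0],[60,[-48,-38,0],0],[60,[-40,-30,0],0],[60,[0,0,0],0]]'
python3 - <<'E'
from h import *
np.set_printoptions(precision=3,suppress=True)
c=calibration("wrist");s=readout.sense();print(s["eef_pos"],s["orientation"],c)
im,D=camera("wrist");cv2.imwrite("pics/w1.png",im);np.save("pics/w1D.npy",D)
for r in place_of("bottle","wrist"): print(r,atz(c,r["point"],0),atdepth(c,r["point"],D))
for r in spot_in("bottle","wrist"): print(r,atdepth(c,r["point"],D))
E
```

```text
clock: 1.95
eef_pos: [486.3, 208.9, 222.9]
orientation: [[-0.973, 0.231, 0.001], [0.231, 0.973, -0.001], [-0.001, -0.0, -1.0]]
ft_force: [-0.1, 0.6, 0.7]
width: 60.2
finger_force: 0.0
[486.326 208.944 222.909] [[-0.973  0.231  0.001]
 [ 0.231  0.973 -0.001]
 [-0.001 -0.    -1.   ]] {'fovy': 62.42401509851882, 'cx': 281.4062324210622, 'cy': 203.19153549782723, 'k1': 0.02469409459359211, 'extrinsics': array([[   0.232,    0.973,    0.   , -315.677],
       [   0.927,   -0.221,    0.304, -441.222],
       [   0.296,   -0.071,   -0.953,  262.113],
       [   0.   ,    0.   ,    0.   ,    1.   ]])}
{'point': [296.3, 195.9], 'p': 0.73} [519.206 218.394   0.   ] [506.91  219.427  41.138]
{'point': [313.1, 248.1], 'p': 0.72} [588.352 223.726   0.   ] [577.226 223.987  23.229]
{'point': [260.2, 247.0], 'p': 0.7} [572.059 161.683   0.   ] [566.685 163.81   12.312]
{'point': [355.7, 177.1], 'p': 0.65} [513.145 288.801   0.   ] [502.164 282.665  38.784]
{'point': [316.3, 255.3], 'p': 0.97} [581.791 225.765  33.374]
{'point': [359.7, 183.5], 'p': 0.91} [506.794 283.896  48.519]
{'point': [259.7, 258.3], 'p': 0.88} [571.086 163.321  32.636]
{'point': [294.6, 205.3], 'p': 0.73} [511.973 215.972  54.847]
```

View pics/w1.png

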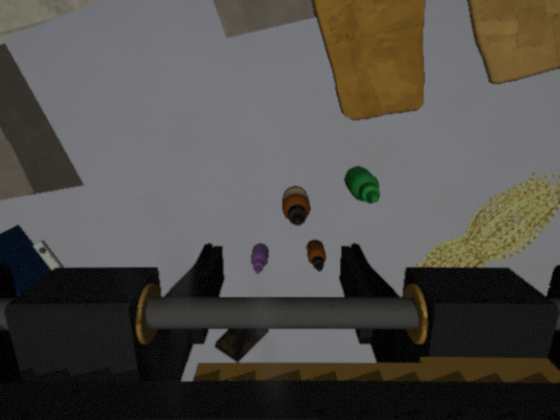

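The wrist view shows the large brown bottle with its black cap at (296,205), green at (362,185), small brown at (316,255) and purple at (260,257). I'll take the cap axis from the depth and make the confirming crop.

Run:
```python
from h import *
np.set_printoptions(precision=1,suppress=True)
c=calibration("wrist");D=np.load("pics/w1D.npy");im=cv2.imread("pics/w1.png")
P=np.array([atdepth(c,(u,v),D) for v in range(180,230) for u in range(275,318)])
for a,b in [(3,20),(20,50),(55,85),(76,90)]:
    m=(P[:,2]>a)&(P[:,2]<b);Q=P[m];print(a,b,len(Q),Q.min(0) if len(Q) else 0,Q.max(0) if len(Q) else 0,np.median(Q,0) if len(Q) else 0)
print(np.percentile(P[:,2],[5,50]))
crop=cv2.resize(im[160:280,230:390],(640,480),interpolation=cv2.INTER_CUBIC);cv2.imwrite("pics/w1c.png",crop)
```

```text
3 20 87 [502.1 207.6   3.1] [516.4 236.7  19.3] [504.6 223.5  12.9]
20 50 466 [502.3 207.1  20.1] [526.  236.7  49.7] [508.3 222.9  42.8]
55 85 297 [508.4 212.9  55.6] [525.2 230.3  82.4] [514.2 221.9  65.9]
76 90 67 [512.8 217.7  76. ] [520.4 225.9  82.4] [516.4 221.7  79.8]
[-1.5  0.4]
```

View pics/w1c.png

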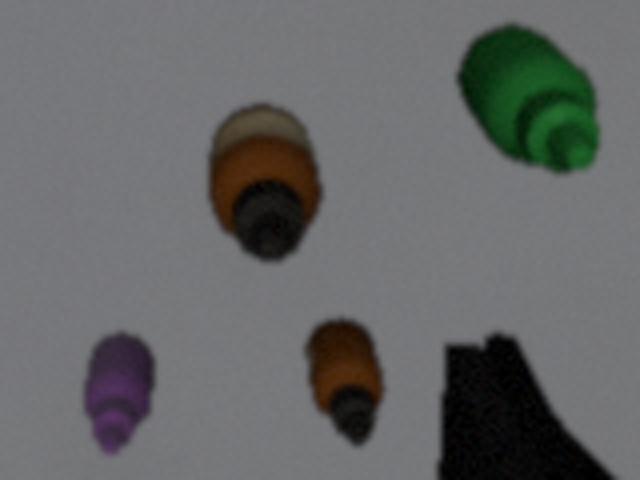

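Confirmed: the large brown bottle with the black cap has its axis at (517,222). I'll feel for the pocket with shut fingers first, so next is a view of the tray from above.

```bash
python3 -m jog '[[60,[-18.5,-50.5,0],0],[60,[-18.5,-50.5,0],0],[30,[-18.5,-50.5,0],0],[0,[-18.5,-50.5,0],0],[0,[-18.5,-50.5,0],0],[0,[-18.5,-50.5,0],0],[0,[-18,-51,0],0],[0,[0,0,0],0],[0,[0,0,0],0]]'
python3 - <<'E'
from h import *
np.set_printoptions(precision=3,suppress=True)
c=calibration("wrist");s=readout.sense();print(s["eef_pos"],s["width"])
im,D=camera("wrist");cv2.imwrite("pics/w2.png",im);np.save("pics/w2D.npy",D)
for t,z in [("tray_top",58),("corner_flap",56.5)]:
  for r in place_of(t,"wrist"): print(t,r,atz(c,r["point"],z),atdepth(c,r["point"],D))
hsv=cv2.cvtColor(im,cv2.COLOR_BGR2HSV)
V=[(u,v) for v in range(0,420) for u in range(0,560) if hsv[v,u,1]>120 and 95<hsv[v,u,0]<125 and D[v,u]>0]
P=np.array([atdepth(c,p,D) for p in V]);m=abs(P[:,2]-58)<5
print(m.sum(),np.median(P[m,2]));r=cv2.minAreaRect(P[m,:2].astype(np.float32));print(r)
np.save("pics/topP.npy",P[m])
E
```

```text
clock: 3.22
eef_pos: [530.7, -159.0, 222.3]
orientation: [[-0.975, 0.222, -0.0], [0.222, 0.975, 0.001], [0.001, 0.001, -1.0]]
ft_force: [0.3, 1.2, -0.6]
width: 2.5
finger_force: 0.0
[ 530.726 -159.029  222.303] 2.4872300838138157
tray_top {'point': [273.7, 199.2], 'p': 0.92} [ 544.047 -170.099   58.   ] [ 544.23  -170.154   57.376]
corner_flap {'point': [215.4, 200.5], 'p': 0.95} [ 532.943 -226.603   56.5  ] [ 533.224 -226.889   55.407]
5010 56.9360943287048
((546.32275390625, -171.28201293945312), (106.51118469238281, 156.62423706054688), 12.417147636413574)
```

View pics/w2.png

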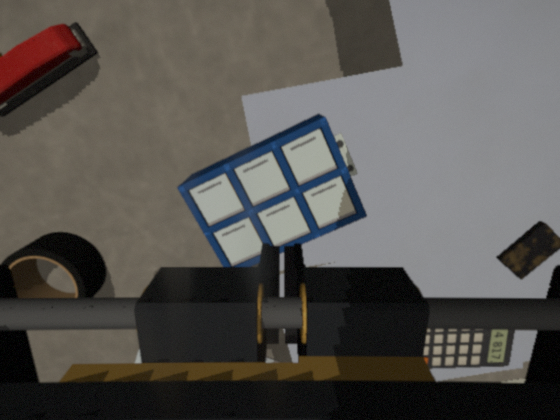

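The tray is seen in full with its ridges on the robot's side. It is centred at (546.3,-171.3) with a yaw of 12.4°; its size checks out at 106.5x156.6, and the corner flap lands within 1 mm. Next I align the tool to the tray and hover over flap (-25,0).

```bash
cat >> h.py <<'E'
O=np.array([546.3,-171.3]);a=np.radians(12.4);RT=np.array([[np.cos(a),-np.sin(a)],[np.sin(a),np.cos(a)]])
def st():
    s=readout.sense();o=np.array(s["orientation"]);t=RT.T@(s["eef_pos"][:2]-O)
    print(round(s["clock"],2),"tray",t.round(1),"z",round(s["eef_pos"][2],1),"yaw err",round(np.degrees(np.arctan2(-o[1,0],-o[0,0]))-12.4,1),"F",np.array(s["ft_force"]).round(1),"w",round(s["width"],1),"ff",round(s["finger_force"],1))
E
echo "from h import st; st()" > s.py
python3 -m jog '[[0,[0,0,0],-8.4],[0,[0,0,0],-8.4],[0,[0,0,0],-8.4],[0,[14.4,-15.4,40],0],[0,[0,0,50],0],[0,[0,0,50],0],[0,[0,0,15],0],[0,[0,0,0],0]]' >/dev/null; python3 s.py
```

```text
4.38 tray [-27.5  -1.2] z 67.7 yaw err -0.1 F [ 0.4 -0.3  0.8] w 0.5 ff 0.0
```

```bash
python3 -m jog '[[0,[0,1,10],0],[0,[0,0,2],0],[0,[0,0,1.5],0],[0,[0,0,1],0],[0,[0,0,0],0],[0,[0,0,0],0]]' >/dev/null; python3 s.py
```

```text
5.12 tray [-26.9  -0.8] z 54.4 yaw err -0.1 F [-3.2  2.  10.5] w 0.8 ff 5.2
```

Blocked (10.5 N). Next is (-25,50).

```bash
python3 -m jog '[[0,[0,0,-14.5],0],[0,[0,51,0],0],[0,[0,0,8],0],[0,[0,0,2.5],0],[0,[0,0,2.5],0],[0,[0,0,1.5],0],[0,[0,0,0],0],[0,[0,0,0],0]]' >/dev/null; python3 s.py
```

```text
6.12 tray [-27.5  49.2] z 53.9 yaw err -0.2 F [-3.5  2.  11.1] w 0.3 ff 5.7
```

Blocked. Next is (25,50).

```bash
python3 -m jog '[[0,[0,0,-14.5],0],[0,[-50,0,0],0],[0,[0,0,8],0],[0,[0,0,2.5],0],[0,[0,0,2.5],0],[0,[0,0,1.5],0],[0,[0,0,0],0],[0,[0,0,0],0]]' >/dev/null; python3 s.py
```

```text
7.12 tray [21.7 49.4] z 54.1 yaw err -0.2 F [-4.1 -0.3 10.6] w 0.1 ff 5.1
```

Blocked. Next is (25,0).

```bash
python3 -m jog '[[0,[0,0,-14.5],0],[0,[0,-50,0],0],[0,[0,0,8],0],[0,[0,0,2.5],0],[0,[0,0,2.5],0],[0,[0,0,1.5],0],[0,[0,0,0],0],[0,[0,0,0],0]]' >/dev/null; python3 s.py
```

```text
8.12 tray [22.5  0.5] z 53.1 yaw err -0.1 F [-0.8  1.2  0.3] w 0.7 ff 0.4
```

Only 0.3 N here, so I'll check by pressing deeper.

```bash
python3 -m jog '[[0,[0,0,3],0],[0,[0,0,3],0],[0,[0,0,0],0]]' >/dev/null; python3 s.py; python3 -m jog '[[0,[0,0,4],0],[0,[0,0,4],0],[0,[0,0,0],0]]' >/dev/null; python3 s.py
```

```text
8.5 tray [22.1  0. ] z 46.7 yaw err -0.1 F [0.2 0.5 0.6] w 0.7 ff 0.4
8.88 tray [21.9  0.2] z 38.5 yaw err -0.1 F [-0.7  0.   1.2] w 0.3 ff 0.4
```

The empty pocket is (25,0). Back to the bottle, with the fingers at 44 mm.

```bash
python3 -m jog '[[0,[0,0,-60],0],[0,[0,0,-60],0],[44,[-4.8,55.8,0],0],[44,[-4.8,55.8,0],0],[44,[-4.8,55.8,0],0],[44,[-4.8,55.8,0],0],[44,[-4.8,55.8,0],0],[44,[-4.8,55.8,0],0],[44,[-5.1,55.8,0],0],[44,[0,0,0],0]]'
python3 - <<'E'
from h import *
np.set_printoptions(precision=1,suppress=True)
c=calibration("wrist");im,D=camera("wrist");cv2.imwrite("pics/w3.png",im)
u0,v0=proj(c,[517,222,60]).astype(int);print(u0,v0)
V=[(u,v) for v in range(max(0,v0-60),min(420,v0+60)) for u in range(u0-50,u0+50) if D[v,u]>0]
P=np.array([atdepth(c,p,D) for p in V]);P=P[np.hypot(P[:,0]-517,P[:,1]-222)<22]
for a,b in [(10,50),(55,75),(72,82),(78,90)]:
    Q=P[(P[:,2]>a)&(P[:,2]<b)]
    if len(Q): print(a,b,len(Q),*np.percentile(Q,[3,50,97],axis=0))
E
```

```text
clock: 10.12
eef_pos: [516.6, 228.0, 158.6]
orientation: [[-0.975, -0.22, -0.001], [-0.22, 0.975, 0.001], [0.001, 0.001, -1.0]]
ft_force: [-0.1, -0.6, -0.4]
width: 44.1
finger_force: 0.0
274 203
10 50 746 [506.  202.7  13.9] [511.3 215.1  42.8] [526.7 229.6  48.3]
55 75 346 [512.2 208.   56.4] [516.5 215.5  65.7] [526.5 224.   73.4]
72 82 139 [516.4 212.   72.5] [518.8 215.8  79.2] [523.1 220.2  81.8]
78 90 88 [517.2 212.7  78.3] [520.1 215.9  80.6] [523.2 219.4  82. ]
```

View pics/w3.png

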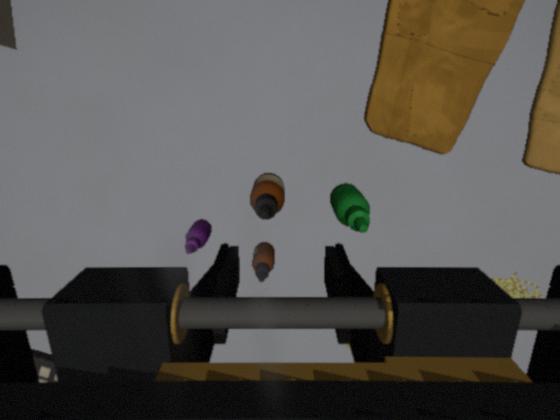

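Depth now puts the cap at about (520,216), 6 mm off the first fix, which was probably taken before the arm had settled. I'll shift, descend partway, settle and look again at close range.

```bash
python3 -m jog '[[44,[0,-10,25],0],[44,[0,0,25],0],[44,[0,0,0],0],[44,[0,0,0],0],[44,[0,0,0],0]]'
python3 - <<'E'
from h import *
np.set_printoptions(precision=1,suppress=True)
c=calibration("wrist");s=readout.sense();im,D=camera("wrist");cv2.imwrite("pics/w4.png",im)
print(s["eef_pos"],np.abs(s["joint_vel"]).max())
u0,v0=proj(c,[519,218,60]).astype(int)
V=[(u,v) for v in range(max(0,v0-70),min(420,v0+70)) for u in range(u0-60,u0+60) if D[v,u]>0]
P=np.array([atdepth(c,p,D) for p in V]);P=P[np.hypot(P[:,0]-519,P[:,1]-218)<24]
for a,b in [(10,50),(55,75),(78,90)]:
    Q=P[(P[:,2]>a)&(P[:,2]<b)]
    if len(Q): print(a,b,len(Q),*np.percentile(Q,[3,50,97],axis=0))
E
```

```text
clock: 10.8
eef_pos: [521.1, 212.8, 110.2]
orientation: [[-0.977, -0.212, 0.001], [-0.212, 0.977, 0.001], [-0.002, 0.001, -1.0]]
ft_force: [0.2, -0.7, -0.8]
width: 43.9
finger_force: 0.0
[521.1 212.8 110.2] 0.003208260423729298
10 50 1118 [506.  202.1  13.3] [511.2 212.8  42.3] [526.6 228.7  48.1]
55 75 527 [512.3 207.8  56. ] [516.6 214.3  65.6] [526.2 223.8  73.6]
78 90 135 [517.2 212.5  78.2] [519.9 215.7  80.5] [523.7 219.   82.3]
```

The settled view agrees: axis at (520,216). Descend and grasp.

```bash
python3 -m jog '[[44,[0,3,15],0],[44,[0,0,20],0],[44,[0,0,12],0],[44,[0,0,5],0],[10,[0,0,0],0],[5,[0,0,0],0],[5,[0,0,0],0],[5,[0,0,0],0],[5,[0,0,0],0]]'
```

```text
clock: 11.98
eef_pos: [520.0, 215.8, 57.5]
orientation: [[-0.977, -0.212, 0.001], [-0.212, 0.977, 0.0], [-0.001, 0.0, -1.0]]
ft_force: [0.6, 0.3, 3.0]
width: 17.7
finger_force: 30.0
```

```bash
python3 -m jog '[[5,[0,0,-30],0],[5,[0,0,-55],0],[5,[0,0,-55],0],[5,[10,-52.8,-25],0],[5,[10,-52.8,0],0],[5,[10,-52.8,0],0],[5,[10,-52.8,0],0],[5,[10,-52.8,0],0],[5,[10,-52.8,0],0],[5,[10,-52.8,0],0]]' >/dev/null;python3 -m jog '[[5,[0,0,0],0],[5,[0,0,0],0],[5,[0,0,0],0],[5,[0,0,0],0]]'
python3 - <<'E'
from h import *
np.set_printoptions(precision=2,suppress=True)
st();c=calibration("wrist")
im,D=camera("wrist");cv2.imwrite("pics/w5.png",im);np.save("pics/w5D.npy",D)
for t,z in [("tray_top",58),("corner_flap",56.5)]:
  for r in place_of(t,"wrist")[:1]: print(t,r,atz(c,r["point"],z))
hsv=cv2.cvtColor(im,cv2.COLOR_BGR2HSV)
V=[(u,v) for v in range(0,420) for u in range(0,560) if hsv[v,u,1]>120 and 95<hsv[v,u,0]<125 and D[v,u]>0]
P=np.array([atdepth(c,p,D) for p in V]);m=abs(P[:,2]-58)<5
print(m.sum(),np.median(P[m,2]),cv2.minAreaRect(P[m,:2].astype(np.float32)))
E
```

```text
clock: 13.72
eef_pos: [530.0, -159.2, 222.0]
orientation: [[-0.977, -0.214, -0.0], [-0.214, 0.977, 0.0], [-0.0, 0.0, -1.0]]
ft_force: [1.1, 0.7, -0.4]
width: 17.6
finger_force: 30.0
13.72 tray [-13.3  15.3] z 222.0 yaw err -0.0 F [ 1.1  0.7 -0.4] w 17.6 ff 30.0
tray_top {'point': [265.8, 192.5], 'p': 0.97} [ 541.69 -172.43   58.  ]
corner_flap {'point': [213.1, 170.3], 'p': 0.86} [ 531.2  -226.19   56.5 ]
4857 56.987191024325625 ((546.373779296875, -171.44406127929688), (106.63087463378906, 155.94517517089844), 12.463265419006348)
```

View pics/w5.png

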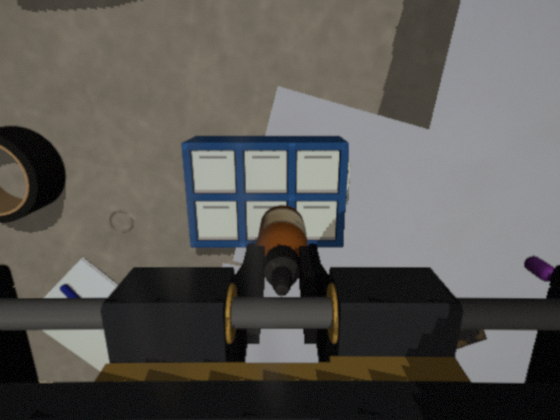

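The tray fix repeats, and the bottle hangs upright. Next I move over pocket (25,0), aiming for x=22 to leave room for the hanging flap.

```bash
python3 -m jog '[[5,[-35.5,-15.3,0],0],[5,[0,0,50],0],[5,[0,0,40],0],[5,[0,0,7],0],[5,[0,0,0],0],[5,[0,0,0],0]]' >/dev/null;python3 s.py
```

```text
14.62 tray [22.7 -1.7] z 126.9 yaw err -0.1 F [ 0.4  0.5 -0.2] w 17.5 ff 30.0
```

```bash
python3 -m jog '[[5,[0.5,1.5,5],0],[5,[0,0,5],0],[5,[0,0,4],0],[5,[0,0,4],0],[5,[0,0,4],0],[5,[0,0,0],0]]' >/dev/null;python3 s.py;python3 -m jog '[[5,[0,0,4],0],[5,[0,0,4],0],[5,[0,0,4],0],[5,[0,0,0],0]]' >/dev/null;python3 s.py
```

```text
15.38 tray [20.6  0.3] z 102.5 yaw err -0.2 F [-1.1  0.3 -0.7] w 17.5 ff 30.0
15.88 tray [20.9  0.4] z 90.6 yaw err -0.1 F [-2.2 -0.6  0.2] w 17.6 ff 30.0
```

```bash
python3 -m jog '[[5,[-1,0,4],0],[5,[0,0,4],0],[5,[0,0,4],0],[5,[0,0,4],0],[5,[0,0,0],0]]' >/dev/null;python3 s.py;python3 -m jog '[[5,[0,0,3],0],[5,[0,0,3],0],[5,[0,0,2],0],[5,[0,0,0],0]]' >/dev/null;python3 s.py
```

```text
16.5 tray [22.   0.4] z 74.7 yaw err -0.1 F [-0.4 -0.2 -0.4] w 17.4 ff 30.0
17.0 tray [22.1  0.3] z 66.9 yaw err -0.1 F [-0.  -0.4 -1.1] w 17.4 ff 30.0
```

```bash
for i in 1; do python3 -m jog '[[5,[0,0,2],0],[5,[0,0,1],0],[5,[0,0,0],0]]' >/dev/null;python3 s.py; python3 -m jog '[[5,[0,0,1],0],[5,[0,0,0],0]]' >/dev/null;python3 s.py; done
```

```text
17.38 tray [22.1  0.3] z 64.0 yaw err -0.1 F [-0.2 -0.4 -0.9] w 17.5 ff 30.0
17.62 tray [22.2  0.3] z 63.0 yaw err -0.1 F [-0.2  0.3 -0.9] w 17.3 ff 30.0
```

```bash
python3 -m jog '[[5,[0,0,0.7],0],[5,[0,0,0],0]]' >/dev/null;python3 s.py; python3 -m jog '[[5,[0,0,0.8],0],[5,[0,0,0],0]]' >/dev/null;python3 s.py
```

```text
17.88 tray [22.3  0.2] z 62.6 yaw err -0.1 F [-0.3  0.2  2.9] w 17.7 ff 30.0
18.12 tray [22.7  0.1] z 62.5 yaw err -0.1 F [-3.5 -0.1 10. ] w 17.5 ff 30.0
```

The bottle is on the floor (force rising at the expected height). Ease off, open, and lift straight up.

```bash
python3 -m jog '[[5,[0,0,-0.8],0],[20,[0,0,0],0],[36,[0,0,0],0],[44,[0,0,0],0],[44,[0,0,0],0],[44,[0,0,-10],0],[44,[0,0,-30],0],[44,[0,0,-50],0],[44,[25,0,-50],0],[44,[25,0,0],0]]' >/dev/null; python3 -m jog '[[44,[0,0,0],0],[44,[0,0,0],0],[44,[0,0,0],0]]' >/dev/null;python3 - <<'E'
from h import *
st();c=calibration("wrist");im,D=camera("wrist")
V=[(u,v) for v in range(420) for u in range(560) if D[v,u]>0]
P=np.array([atdepth(c,p,D) for p in V]);P[:,:2]=(P[:,:2]-O)@RT
Q=P[(abs(P[:,0]-25)<25)&(abs(P[:,1])<25)&(P[:,2]>63)&(P[:,2]<100)]
for a,b in [(63,75),(75,82),(82,95)]:
    q=Q[(Q[:,2]>a)&(Q[:,2]<b)];print(a,b,len(q),np.percentile(q,[3,50,97],axis=0).round(1).tolist() if len(q) else "")
x,y=proj(c,np.r_[O+RT@[10,0],58]).astype(int);x0=max(0,x-120);y0=max(0,y-90)
cv2.imwrite("pics/w6.png",cv2.resize(im[y0:y0+180,x0:x0+240],(720,540),interpolation=cv2.INTER_CUBIC))
E
```

```text
19.75 tray [-27.2   0.7] z 202.1 yaw err -0.1 F [ 0.1 -0.9  0.3] w 43.7 ff 0.0
63 75 218 [[11.2, -8.4, 64.0], [15.5, -0.1, 70.5], [25.2, 8.2, 73.9]]
75 82 39 [[15.4, -4.6, 75.5], [16.2, -0.1, 78.6], [19.5, 4.4, 81.8]]
82 95 76 [[15.8, -3.6, 82.2], [18.7, -0.1, 85.4], [22.7, 3.4, 87.5]]
```

View pics/w6.png

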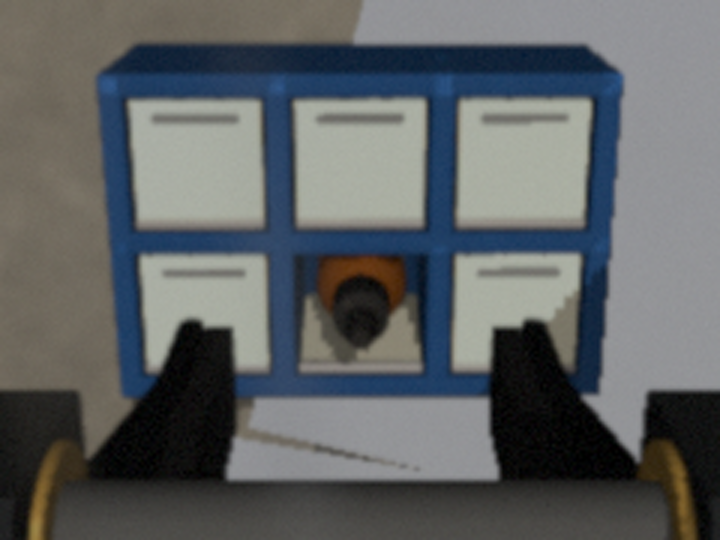

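The bottle stands in the open pocket (cap at about (360,310) in the crop). Its top is at 87 mm, which is 5+82, so it is upright on the floor, and the gripper is clear.

```bash
python3 -c "
from bench import ctrl; print(ctrl.close_job())"
```

```text
the job is handed in; nothing more can be done
None
```

The dropper bottle is standing upright on the floor of the empty pocket (x = +25, y = 0), released with the gripper clear, and the job is handed in; the hand-in call returned no verdict.

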